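Start a hold-to-run board test

TASK

Start the board test by pressing with the closed fingertips only: first switch the power strip on by pushing down the raised half of its rocker (the half toward the robot's left), then push the tester's square key fully in (it stays in by itself), then press the round key fully down and keep it down: the program finishes while still holding the round key. Do not press the square key before the strip is on, nor the round key before the square key is in, and never press the long bar key. Pick up nothing, and leave the strip, the board on the tester and the small things on the bench where they are.

Things in the scene. Friction and masses are not known exactly. Their poses are not given: they have to be found in the camera images.
- strip: white power strip lying loose on the bench, about 0.6 kg, 269 long (its y) x 56 wide (its x); flat top rim 42 mm high. Origin: centre of its underside. It lies roughly along the robot's forward direction to the right of the robot, with the rocker end nearest the robot.
- strip_rocker (a point): spot to push down: top of the rocker's raised half at the start, at (-7,-84,47) mm in the strip's frame (fixed in the strip, does not sink). Axes: the strip's. The strip's -x points to the robot's left.
- strip_switch (a joint): rocker, rad: 0 off (start), 0.349 on; needs about 3 N, stays where left. 24 mm along the strip's x, 12 along its y, pivot at x=0. Raised half: x -11 to -1 mm; on, it is sunk about 4 mm, its outer edge near the 42 mm rim, and the other half (x 3 to 13) stands up to 49 mm: set wide fingers off to the strip's -x so they clear that half.
- tester: grey flat board tester, fixed on the bench, 150 (its x) x 190 (its y) x 50 mm high; origin: centre of its underside; front (-x) faces the robot. On top, in a row along its y near the front edge: three black key units 46 x 46 mm, at x = -44 and y = -58, 0, +58 mm; which unit is where changes. Behind them the board lies in a nest of low rails.
- square_key_top (a point): centre of the top face of the square key: plain grey cap 26 x 26 mm, top 66 mm above the bench, 12 mm above its black unit; the point moves down with the key.
- square_key (a joint): square key, m: 0 out (start), 0.006 fully in; about 2.5 N pushes it, it has no spring and stays in where it is left.
- bar_key_top (a point): centre of the top face of the long bar key: plain grey cap 40 mm (along the tester's x) x 13 mm, same height as the others. Not to be pressed.
- bar_key (a joint): bar key, m: 0 out (start), 0.006 fully down; sprung back.
- round_key_top (a point): centre of the top face of the round key: plain grey cap of 28 mm diameter, top 66 mm above the bench, 12 mm above its black unit; the point moves down with the key.
- round_key (a joint): round key, m: 0 out (start), 0.006 fully down against a stop; a spring resists with 1.8 N at the start and 5.4 N fully down and pushes the key back when released.
- module: small board jig holding a thin circuit board, 56 x 98 x 12 mm, lying loose in the nest on top of the tester; origin: centre of its underside.
- solder_spool: spool of solder, 60 mm diameter, 40 high, standing loose on the bench; origin: centre of its underside.
- screwdriver: dark small screwdriver, 145 mm long along its y, 12 thick, lying loose; origin: centre of its underside.
- amber_flux: small amber bottle with a white cap, 25 mm diameter, 54 high, standing loose; origin: centre of its underside.

How it is judged:
By the outcome, as a careful person would: the job done as asked, in the order asked, and still so for the second after the job is handed in, while the arm keeps its last pose, push and grip.
It also fails if it takes over 34 s, if anything falls off the work surface, if the arm or the gripper's body presses on something with over 40 N, if the wrist force passes 120 N, or if a joint passes its speed limit or range.

ROBOT

A 6-joint arm with a two-finger parallel gripper is mounted at the origin on the work surface; the furniture and walls round the work are solid. World frame = base frame: x ahead of the robot, y to its left, z up, the work surface at z = 0. Lengths are in m, angles in rad, forces in N, time in s.
With the tool pointing down it reaches from about 0.3 to 0.875 m from the base axis. Payload 6.4 kg.
Tool frame: the origin (TCP) lies between the finger pads; the fingertips stand 8 mm ahead of it and the grasp point (between the pads) lies 11 mm behind it; z points along the fingers, y is the direction in which the jaws open and shut (so a half turn about z gives the same grasp; the last joint's range is limited). The gripper opens to 85 mm and grips with 20 to 120 N. Pads are 22 mm wide; open, the fingers measure 114 mm over their backs; the gripper's body (76 mm by 85 mm) begins 54 mm behind the grasp point. The pads swing forward as they close: fully open they stand 13 mm farther back than shut.
Start: joints at [1.077, 0.181, 1.607, -0, 1.354, -0.206], TCP at [0.163, 0.551, 0.239] pointing down, gripper open.
Joint ranges: [-2.99, 2.99], [-0.89, 2.07], [0.3, 2.58], [-1.14, 4.28], [0, 2.63], [-3.12, 3.12]. Speed limits (rad/s): [2.57, 2.57, 3.01, 3.14, 3.14, 3.14].

INTERFACE

Orientations are given as a unit quaternion [w, x, y, z].
In Python, from bench import monitor, viewer, workorder, spotter gives the robot as it stands. The module is installed in compiled form; this text tells all that it offers.
- The arm moves only by the tool move_arm, never from a script. Its argument "motion" is a list of rows, each a list of 3 entries, a list of its own where there are three numbers: the shift along the tool's x, y, z in units of 60 mm (1.0 is 60 mm), then the turn, a rotation vector about the tool's x, y, z in units of 8 degrees (1.0 is 8 degrees), then the opening in per cent of the stroke, from 0 (shut) to 100 (fully open). In form: [[[dx, dy, dz], [rx, ry, rz], grip], ...]. A call has 1 to 10 rows; each row is the pose to reach, as a shift and turn from the pose commanded when the call began, along the tool's axes at that moment; what a row does not reach only later rows make up. A row lasts 1/8 s, in which the tool goes at most 62.5 mm and 10.7 degrees, less where a joint would pass 70% of its speed; a pose out of reach is approached as far as the arm can. A call with a gripper value outside its range is refused whole. The fingers move at their own pace and stop on an object; the grip force is fixed at half the most. Time passes only in rows, so rows that repeat a pose let the fingers close. It gives the time, the measured TCP pose, the force and the opening at its end, in the units of the state.
- monitor.get_obs(): the state, without advancing time (a new reading comes with each control period).
- viewer.camera(name): name is "side" or "top"; returns the picture (384x512x3 uint8, blue, green, red); there is no depth.
- viewer.calibration(name): a dict with "fovy" (degrees; the focal length in pixels is half the picture's height over the tangent of half this angle, whatever the lens; pixels are square), "cx", "cy" (the principal point, pixels), "extrinsics" (4x4, takes a point from camera to world coordinates). Camera axes: x right, y down, z forward; pixel columns grow to the right and rows downward; lengths in m; the calibration is good to about 2 mm. A picture is of the moment at which its call begins. calibration takes no time and is no camera call.
- workorder.hand_in(): hands the job in, once; it reports no verdict.
Trained networks look in the newest picture that a camera, given by its name, has taken for a name from the list of things; names that differ only in an ending like _2 or _b are one class to them, and where a whole thing is asked for, a point or a joint stands for the part that bears it (a point fixed in the world has none). Each returns a list of dicts, best first, with "score" (0 to 1); they miss things now and then, are a little off and sometimes report something else, mostly with a low value. They report only what shows in the picture. A call takes as long as a camera call.
- spotter.search_frame(camera, name): "centre" ([column, row] as shares, 0 to 1, of the picture: columns of its width, rows of its height, amid what is visible of it).
- spotter.outline_of(camera, name): "region" (384x512 bool, what is visible of it) and "centre" ([column, row] as shares, 0 to 1, of the picture: columns of its width, rows of its height, amid what is visible of it).
The state is a dict: "time_s": time; "q": joint angles; "dq": joint speeds; "joint_efforts": joint torques, N m; "eef_pos": TCP position; "eef_rot": TCP orientation; "wrist_force": force on the tool from outside, world axes, zero at the start; "torque": the same for the moment, N m; "opening": opening from 0.0 (shut) to 1.0 (fully open).
Only numpy, scipy, OpenCV 4.12 (cv2) and the standard library are available. Lean on these libraries where they do the work, as an engineer would, in place of code of your own. Each camera call takes 0.05 s, during which the arm holds its last target. There are 200 camera calls.

## Working session

There is one attempt and no reset: what is moved stays moved. The work goes in short steps, Python scripts to look and compute and a tool call to move; the robot and the scene stay as the last step left them, time stands still between calls to the robot, and variables do not carry over. Pictures are saved under pics/ and viewed, about 8 in all and at most 12, crops included, and the job is handed in when it is done.

Besides the shell and the picture viewer there is one more tool, called after "Call:" as name([rows], argument=value, ...), one row to a line, values as JSON. move_arm: Moves the arm, as the interface text tells. Its arguments: {"type":"object","properties":{"motion":{"type":"array","items":{"type":"array"}}},"required":["motion"]}

```bash
mkdir -p pics; cat > h.py <<'E'
import numpy as np, cv2
from bench import monitor, viewer, workorder, spotter
from scipy.spatial.transform import Rotation as R
def cam(n):
    c=viewer.calibration(n); f=192/np.tan(np.radians(c["fovy"])/2)
    return f,c["cx"],c["cy"],np.array(c["extrinsics"])
def ray(n,u,v):
    f,cx,cy,E=cam(n); return E[:3,3],E[:3,:3]@np.array([(u-cx)/f,(v-cy)/f,1])
def atz(n,u,v,z):
    o,d=ray(n,u,v); return o+d*(z-o[2])/d[2]
def proj(n,p):
    f,cx,cy,E=cam(n); q=E[:3,:3].T@(np.array(p)-E[:3,3]); return cx+f*q[0]/q[2],cy+f*q[1]/q[2]
def tri(a,b):
    (o1,d1),(o2,d2)=ray("top",*a),ray("side",*b)
    s=np.linalg.lstsq(np.c_[d1,-d2],o2-o1,rcond=None)[0]
    return (o1+d1*s[0]+o2+d2*s[1])/2, np.linalg.norm(o1+d1*s[0]-o2-d2*s[1])
def delta(p):
    o=monitor.get_obs(); w,x,y,z=o["eef_rot"]
    return R.from_quat([x,y,z,w]).as_matrix().T@(np.array(p)-o["eef_pos"])/0.06
E
python3 - <<'E'
from h import *
o=monitor.get_obs(); print(o)
for n in("top","side"):
    cv2.imwrite(f"pics/{n}0.png",viewer.camera(n)); print(n,cam(n))
for k,z in (("strip_rocker",.047),("strip",.042),("tester",.05),("square_key_top",.066),("round_key_top",.066),("bar_key_top",.066)):
    for n in("top","side"):
        r=spotter.search_frame(n,k)[:2]
        for d in r:
            u,v=d["centre"][0]*512,d["centre"][1]*384; print(k,n,round(d["score"],2),round(u,1),round(v,1),atz(n,u,v,z).round(4))
E
```

```text
{'time_s': 0.0, 'q': array([ 1.07671841e+00,  1.81531537e-01,  1.60801228e+00, -3.54322731e-05,
        1.35379515e+00, -2.06300629e-01]), 'dq': array([-1.13226860e-03, -2.90789397e-04,  1.93665028e-04,  2.07687071e-04,
       -7.37217295e-04,  9.19500637e-05]), 'joint_efforts': array([-1.30090597e-03, -4.44874227e+01, -3.51334155e+01, -3.71258884e-04,
        9.10117262e-03, -1.70311279e-05]), 'eef_pos': array([0.16292942, 0.55086947, 0.23838742]), 'eef_rot': array([-2.83310989e-04,  1.43388802e-01,  9.89666049e-01, -8.26096444e-04]), 'wrist_force': array([-0.10378853, -0.33004778,  0.20749786]), 'torque': array([0.03116838, 0.03257841, 0.00638138]), 'opening': 1.0003851191835584}
top (np.float64(399.8963515130214), 257.398598120662, 190.14164763623666, array([[-2.71544565e-02, -9.86137242e-01,  1.63694762e-01,
         3.50131818e-01],
       [-9.99619463e-01,  2.75828114e-02,  3.44020223e-04,
         5.91709303e-02],
       [-4.85441288e-03, -1.63623128e-01, -9.86510976e-01,
         1.22566054e+00],
       [ 0.00000000e+00,  0.00000000e+00,  0.00000000e+00,
         1.00000000e+
[... 287 characters left out ...]
07e-01, -3.29666327e-01,
         4.23631807e-01],
       [ 0.00000000e+00,  0.00000000e+00,  0.00000000e+00,
         1.00000000e+00]]))
strip_rocker top 0.77 380.4 204.1 [ 0.4936 -0.304   0.047 ]
strip_rocker side 0.65 286.4 177.7 [ 0.5502 -0.2064  0.047 ]
strip top 0.76 380.3 203.5 [ 0.496  -0.3054  0.042 ]
strip side 0.69 285.3 173.8 [ 0.5789 -0.2626  0.042 ]
tester top 0.63 218.6 191.8 [0.5434 0.1752 0.05  ]
tester side 0.69 223.7 233.0 [0.5037 0.2652 0.05  ]
square_key_top side 0.52 242.3 217.6 [0.4918 0.1994 0.066 ]
round_key_top side 0.48 233.0 227.2 [0.4832 0.2568 0.066 ]
bar_key_top top 0.52 232.6 207.7 [0.4926 0.1333 0.066 ]
bar_key_top side 0.64 254.4 210.5 [0.487  0.1456 0.066 ]
```

View pics/top0.png

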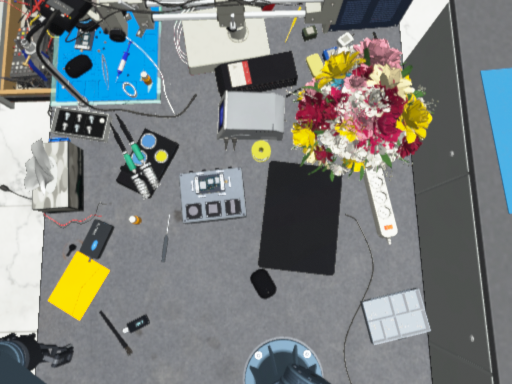

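View pics/side0.png

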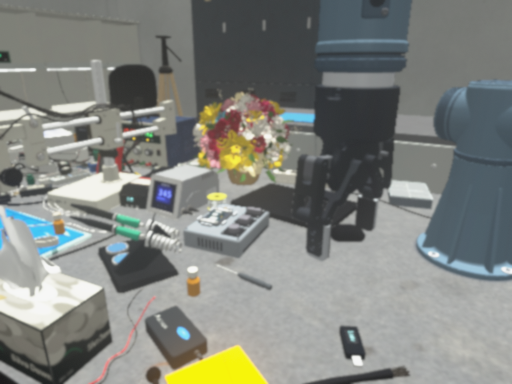

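The top view shows the tester at (212,194) with its key units near (194,211), (213,209) and (232,208). The rocker (orange) is near (388,227), and the flowers hide the far part of the strip. The side view shows the tester at (228,228). I'll take crops of both.

```bash
python3 - <<'E'
from h import *
t=cv2.imread("pics/top0.png"); s=cv2.imread("pics/side0.png")
a=cv2.resize(t[160:230,175:250],(400,373),interpolation=cv2.INTER_CUBIC)
b=cv2.resize(t[180:250,350:425],(400,373),interpolation=cv2.INTER_CUBIC)
c=cv2.resize(s[195:260,180:275],(400,274),interpolation=cv2.INTER_CUBIC)
o=np.zeros((600,800,3),np.uint8); o[:373,:400]=a; o[:373,400:]=b; o[:227]=o[:227]
o2=np.zeros((600,800,3),np.uint8); o2[:320,:400]=cv2.resize(a,(400,320));o2[:320,400:]=cv2.resize(b,(400,320)); o2[322:596,:400]=c
cv2.imwrite("pics/crop1.png",o2)
viewer.camera("top")
for n,z in (("strip",.042),("tester",.05)):
    for d in spotter.outline_of("top",n)[:1]:
        m=d["region"].astype(np.uint8); p=cv2.findNonZero(m); r=cv2.minAreaRect(p); print(n,d["score"],r); 
        for q in cv2.boxPoints(r): print(q, atz("top",*q,z).round(4))
for k in("square_key_top","round_key_top","bar_key_top"):
    for d in spotter.outline_of("top",k)[:2]: print(k,d["score"],np.array(d["centre"])*[512,384],d["region"].sum())
E
```

```text
strip 0.56 ((380.5588684082031, 205.7353057861328), (78.82408142089844, 20.615528106689453), 75.96376037597656)
[361.00006 170.     ] [ 0.5995 -0.255   0.042 ]
[381.00006 165.     ] [ 0.6132 -0.3166  0.042 ]
[400.11768 241.47061] [ 0.3823 -0.3547  0.042 ]
[380.11768 246.47061] [ 0.3694 -0.295   0.042 ]
tester 0.82 ((212.53794860839844, 195.95518493652344), (55.308292388916016, 64.5263442993164), 85.2363510131836)
[178.08968 171.07588] [0.61   0.2964 0.05  ]
[242.39311 165.71724] [0.621  0.1027 0.05  ]
[246.98622 220.83449] [0.4545 0.0927 0.05  ]
[182.68279 226.19313] [0.444 0.282 0.05 ]
bar_key_top 0.43 [232.192  205.5936] 34
```

View pics/crop1.png

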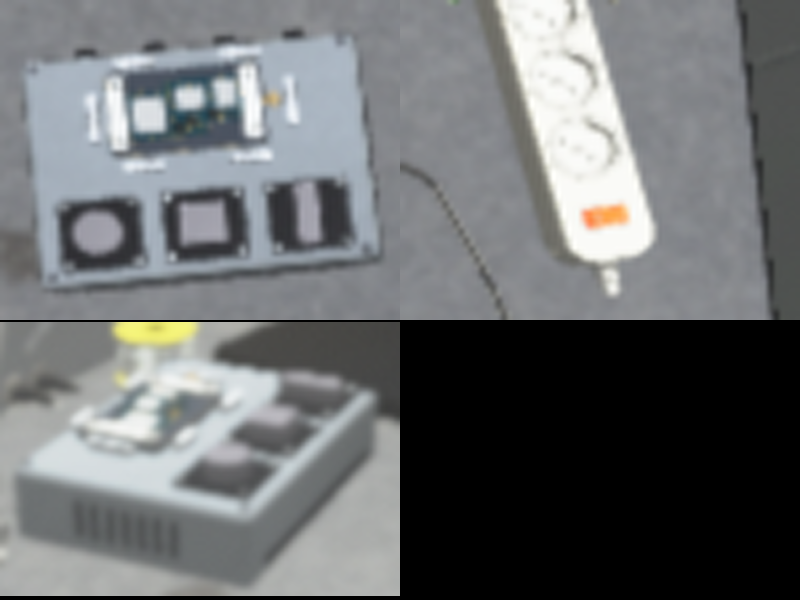

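Keys from left to right (robot left first): round near (192.8,210.4), square near (212.7,208.4), bar near (233,206). The orange rocker is centred near (388,227), and the strip leans up and to the left.

```bash
cat > m.py <<'E'
from h import *
def wc(m):
    ys,xs=np.nonzero(m); return xs,ys
def strip(t):
    r=t[:,:,:].astype(int); B,G,Rr=r[...,0],r[...,1],r[...,2]
    w=np.clip((Rr-B-40),0,150).astype(float); w[:215]=0;w[240:]=0;w[:,:375]=0;w[:,402:]=0
    y,x=np.indices(w.shape); c=((x*w).sum()/w.sum(),(y*w).sum()/w.sum())
    m=(t.min(2)>200).astype(np.uint8); m[:185]=0;m[236:]=0;m[:,:355]=0;m[:,:]=m;m[:,402:]=0
    pr=[]
    for v in range(196,222):
        xs=np.nonzero(m[v])[0]
        if len(xs): pr.append((xs.min()-.5,xs.max()+.5,v))
    pr=np.array(pr); 
    L=np.array([atz("top",a,v,.042) for a,b,v in pr]); Rg=np.array([atz("top",b,v,.042) for a,b,v in pr])
    return c,np.polyfit(L[:,0],L[:,1],1),np.polyfit(Rg[:,0],Rg[:,1],1)
E
python3 - <<'E'
from m import *
t=cv2.imread("pics/top0.png"); c,l,r=strip(t)
print("rocker px",c,atz("top",*c,.046)); print("angles",np.degrees(np.arctan([l[0],r[0]])), "edges y at x=.42",np.polyval(l,.42),np.polyval(r,.42))
for k,p in dict(round=(192.8,210.4),sq=(212.7,208.4),bar=(232.9,206)).items(): print(k,atz("top",*p,.066).round(4), proj("side",atz("top",*p,.066)))
for z in(.2,.3,.4): print(z,atz("top",370,175,z))
print(monitor.get_obs()["time_s"])
E
```

```text
rocker px (np.float64(387.9849710982659), np.float64(226.80953757225433)) [ 0.42587322 -0.32133258  0.046     ]
angles [9.45115251 9.32210996] edges y at x=.42 -0.29914671068917353 -0.3479719827062253
round [0.4879 0.2496 0.066 ] (np.float64(232.8805572815955), np.float64(225.61006573897333))
sq [0.4922 0.1915 0.066 ] (np.float64(243.7365385388586), np.float64(216.43199988779406))
bar [0.4976 0.1324 0.066 ] (np.float64(253.22158651406198), np.float64(208.0262547334748))
0.2 [ 0.55218307 -0.23563959  0.2       ]
0.3 [ 0.53248345 -0.20689611  0.3       ]
0.4 [ 0.51278383 -0.17815264  0.4       ]
1.0
```

```bash
python3 - <<'E'
from h import *
for p in ((.32,.40,.22),(.42,.20,.20),(.424,-.06,.2),(.424,-.309,.12)): print(p,delta(p).round(2))
E
```

```text
(0.32, 0.4, 0.22) [-3.22 -1.68  0.32]
(0.42, 0.2, 0.2) [-5.77 -4.4   0.65]
(0.424, -0.06, 0.2) [-7.06 -8.54  0.65]
(0.424, -0.309, 0.12) [ -8.24 -12.52   1.99]
```

Call:
move_arm([
  [[-0.8,-0.4,0.1],[0,0,1],0],
  [[-1.6,-0.8,0.2],[0,0,2],0],
  [[-2.4,-1.3,0.3],[0,0,3],0],
  [[-3.2,-1.7,0.3],[0,0,4],0],
  [[-3.8,-2.4,0.4],[0,0,5],0],
  [[-4.4,-3.1,0.5],[0,0,6],0],
  [[-5.1,-3.8,0.6],[0,0,7],0],
  [[-5.8,-4.4,0.65],[0,0,8],0],
  [[-6.1,-5.3,0.65],[0,0,8],0],
  [[-6.4,-6.2,0.65],[0,0,8],0],
])

```text
time_s: 2.25
eef_pos: [0.426, 0.0839, 0.2004]
eef_rot: [0.0, 0.646, 0.763, 0.0]
wrist_force: [0.8, 0.5, -0.3]
opening: -0.004
```

```bash
python3 - <<'E'
from h import *
o=monitor.get_obs(); w,x,y,z=o["eef_rot"]; print(R.from_quat([x,y,z,w]).as_matrix().round(3),o["eef_pos"],o["time_s"],o["q"].round(2))
for p in ((.424,-.06,.2),(.424,-.309,.12)): print(p,delta(p).round(2))
E
```

```text
[[-0.165  0.986  0.001]
 [ 0.986  0.165 -0.   ]
 [-0.     0.001 -1.   ]] [0.42597212 0.0838759  0.20043212] 2.25 [-0.08 -0.11  1.99 -0.    1.26 -0.25]
(0.424, -0.06, 0.2) [-2.36 -0.43  0.01]
(0.424, -0.309, 0.12) [-6.45 -1.12  1.34]
```

Call:
move_arm([
  [[-0.9,-0.2,0],[0,0,0],0],
  [[-1.8,-0.3,0],[0,0,0],0],
  [[-2.7,-0.5,0],[0,0,0],0],
  [[-3.6,-0.6,0.2],[0,0,0],0],
  [[-4.5,-0.8,0.5],[0,0,0],0],
  [[-5.3,-0.9,0.8],[0,0,0],0],
  [[-6.0,-1.05,1.2],[0,0,0],0],
  [[-6.45,-1.12,1.7],[0,0,0],0],
  [[-6.45,-1.12,1.7],[0,0,0],0],
])

```text
time_s: 3.38
eef_pos: [0.422, -0.3075, 0.096]
eef_rot: [-0.002, 0.647, 0.762, 0.0]
wrist_force: [0.2, 0.9, 0.7]
opening: 0.0
```

```bash
python3 - <<'E'
from h import *
o=monitor.get_obs(); print(o["eef_pos"]); print(proj("top",o["eef_pos"]+np.array([0,0,-.008])))
t=viewer.camera("top"); s=viewer.camera("side"); cv2.imwrite("pics/top1.png",t); cv2.imwrite("pics/side1.png",s)
u,v=map(int,proj("side",o["eef_pos"])); print(u,v,proj("side",[.424,-.309,.047]))
a=cv2.resize(t[170:260,330:430],(400,360),interpolation=3)
u=min(max(u,50),462); b=cv2.resize(s[v-45:v+45,u-50:u+50],(400,360),interpolation=3)
cv2.imwrite("pics/crop2.png",np.hstack([a,b]))
E
```

```text
[ 0.42198489 -0.30751338  0.09600155]
(np.float64(387.9231392620061), np.float64(227.23287447810952))
332 161 (np.float64(330.8712043587704), np.float64(175.20085520183378))
```

View pics/crop2.png

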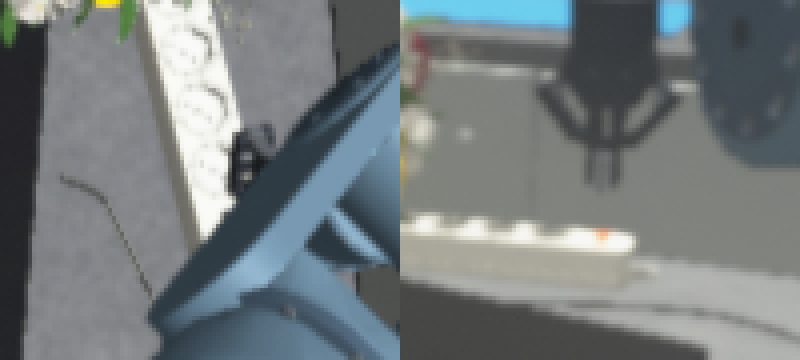

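Seen from the side, the fingertips at crop (603,185) hang straight above the orange rocker at crop (603,237). In the top view the arm hides the rocker. Next I descend.

Call:
move_arm([
  [[-0.02,0,0.3],[0,0,0],0],
  [[-0.02,0,0.55],[0,0,0],0],
  [[-0.02,0,0.62],[0,0,0],0],
  [[-0.02,0,0.66],[0,0,0],0],
  [[-0.02,0,0.7],[0,0,0],0],
  [[-0.02,0,0.74],[0,0,0],0],
  [[-0.02,0,0.74],[0,0,0],0],
])

```text
time_s: 4.35
eef_pos: [0.4238, -0.3082, 0.0541]
eef_rot: [0.0, 0.646, 0.763, 0.0]
wrist_force: [-0.4, 1.6, 0.9]
opening: -0.002
```

Call:
move_arm([
  [[0,0,0.03],[0,0,0],0],
  [[0,0,0.05],[0,0,0],0],
  [[0,0,0.05],[0,0,0],0],
])

```text
time_s: 4.72
eef_pos: [0.4237, -0.3076, 0.0512]
eef_rot: [-0.001, 0.646, 0.763, 0.0]
wrist_force: [0.1, 5.3, 6.4]
opening: 0.0
```

Call:
move_arm([
  [[0,0,0.02],[0,0,0],0],
  [[0,0,0.035],[0,0,0],0],
  [[0,0,0.035],[0,0,0],0],
])

```text
time_s: 5.1
eef_pos: [0.4238, -0.3076, 0.0507]
eef_rot: [-0.001, 0.646, 0.763, 0.0]
wrist_force: [-5.5, 9.6, 21.9]
opening: 0.0
```

Call:
move_arm([
  [[0,0,-0.2],[0,0,0],0],
  [[0,0,-0.8],[0,0,0],0],
  [[0.5,0,-1.6],[0,0,0],0],
  [[1.4,0.2,-2.0],[0,0,0],0],
  [[2.3,0.4,-2.3],[0,0,0],0],
  [[3.2,0.5,-2.3],[0,0,0],0],
  [[4.1,0.7,-2.3],[0,0,0],0],
  [[5.0,0.85,-2.3],[0,0,0],0],
  [[5.9,1.0,-2.3],[0,0,0],0],
  [[6.8,1.1,-2.3],[0,0,0],0],
])

```text
time_s: 6.35
eef_pos: [0.4216, 0.1065, 0.1873]
eef_rot: [0.001, 0.646, 0.763, 0.001]
wrist_force: [0.0, -1.1, 0.3]
opening: -0.001
```

```bash
python3 - <<'E'
from m import *
t=viewer.camera("top"); s=viewer.camera("side"); cv2.imwrite("pics/top2.png",t); cv2.imwrite("pics/side2.png",s)
c,l,r=strip(t); print(c,np.degrees(np.arctan([l[0],r[0]])),np.polyval(l,.42),np.polyval(r,.42))
t0=cv2.imread("pics/top0.png"); s0=cv2.imread("pics/side1.png")
f=lambda i,a,b,c,d: cv2.resize(i[a:b,c:d],(400,280),interpolation=cv2.INTER_NEAREST)
cv2.imwrite("pics/crop3.png",np.vstack([np.hstack([f(t0,213,241,370,410),f(t,213,241,370,410)]),np.hstack([f(s0,162,190,312,352),f(s,162,190,312,352)])]))
print(monitor.get_obs()["eef_pos"])
E
```

```text
(np.float64(388.3273703041145), np.float64(226.76982707215265)) [ 9.69185838 10.20220313] -0.2997530023249881 -0.3490356088978711
[0.42055934 0.10918805 0.18701837]
```

View pics/crop3.png

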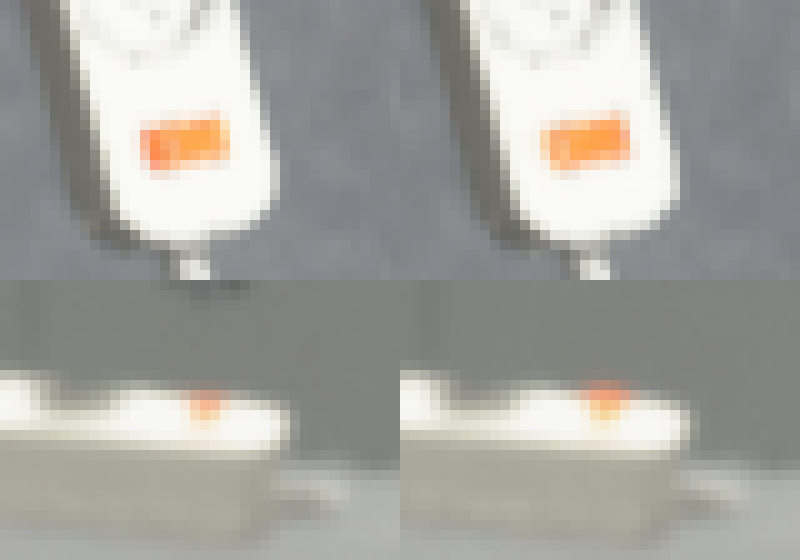

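The rocker changed state: in the top view its dark edge moved from the left end to the right, and in the side view the far half now stands up. The strip barely moved. Next is the square key.

```bash
python3 - <<'E'
from h import *
for p in ((.492,.1915,.11),(.488,.2496,.11)): print(p,delta(p).round(2))
E
```

```text
(0.492, 0.1915, 0.11) [1.15 1.41 1.29]
(0.488, 0.2496, 0.11) [2.11 1.51 1.29]
```

Call:
move_arm([
  [[0.6,0.7,0.2],[0,0,0],0],
  [[1.15,1.4,0.8],[0,0,0],0],
  [[1.15,1.4,1.3],[0,0,0],0],
  [[1.15,1.4,1.3],[0,0,0],0],
  [[1.15,1.4,1.3],[0,0,0],0],
])

```text
time_s: 7.08
eef_pos: [0.4934, 0.1862, 0.1099]
eef_rot: [0.0, 0.646, 0.763, 0.0]
wrist_force: [-0.2, 0.4, 0.2]
opening: 0.005
```

```bash
python3 - <<'E'
from h import *
print(delta((.492,.1915,.074)).round(2),monitor.get_obs()["eef_pos"])
s=viewer.camera("side"); cv2.imwrite("pics/side3.png",s)
cv2.imwrite("pics/crop4.png",cv2.resize(s[170:260,185:305],(800,600),interpolation=3))
E
```

```text
[ 0.09 -0.01  0.6 ] [0.49343688 0.1862281  0.10990111]
```

View pics/crop4.png

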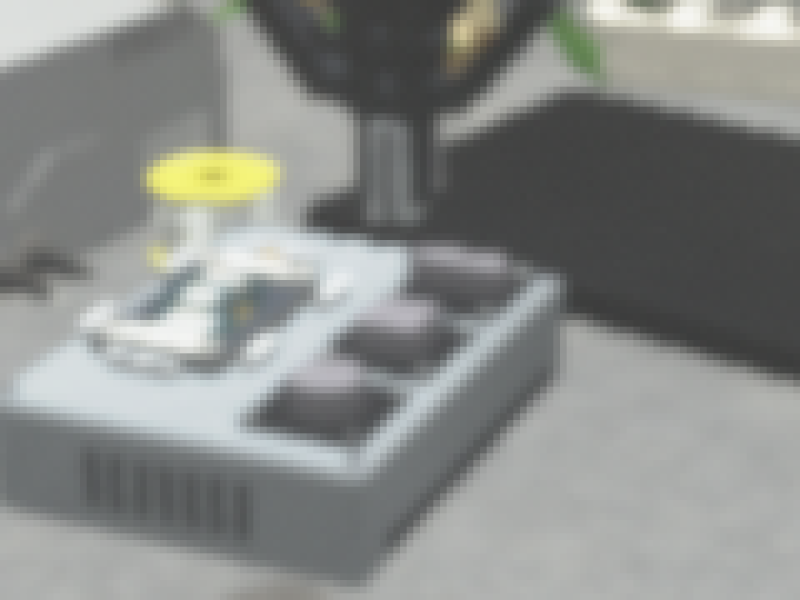

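The fingertips at crop (395,220) hang above the square cap at (400,318). I shift 5 mm and press.

Call:
move_arm([
  [[0.09,-0.01,0.2],[0,0,0],0],
  [[0.09,-0.01,0.45],[0,0,0],0],
  [[0.09,-0.01,0.58],[0,0,0],0],
  [[0.09,-0.01,0.62],[0,0,0],0],
  [[0.09,-0.01,0.66],[0,0,0],0],
  [[0.09,-0.01,0.69],[0,0,0],0],
  [[0.09,-0.01,0.7],[0,0,0],0],
  [[0.09,-0.01,0.7],[0,0,0],0],
])

```text
time_s: 8.12
eef_pos: [0.4914, 0.1922, 0.068]
eef_rot: [0.0, 0.646, 0.763, -0.0]
wrist_force: [-5.5, -1.6, 11.4]
opening: 0.005
```

Call:
move_arm([
  [[0,0,0.015],[0,0,0],0],
  [[0,0,0.015],[0,0,0],0],
])

```text
time_s: 8.38
eef_pos: [0.4915, 0.1922, 0.0679]
eef_rot: [0.0, 0.646, 0.763, -0.0]
wrist_force: [-8.6, -1.7, 19.1]
opening: 0.003
```

The square key is at its stop. Next I lift and move above the round key.

Call:
move_arm([
  [[0,0,-0.3],[0,0,0],0],
  [[0,0,-0.7],[0,0,0],0],
  [[0.5,0.05,-0.7],[0,0,0],0],
  [[0.95,0.1,-0.7],[0,0,0],0],
  [[0.95,0.1,-0.7],[0,0,0],0],
  [[0.95,0.1,-0.7],[0,0,0],0],
])

```text
time_s: 9.12
eef_pos: [0.488, 0.249, 0.1081]
eef_rot: [0.0, 0.646, 0.763, 0.0]
wrist_force: [-0.5, -0.2, 0.3]
opening: -0.0
```

```bash
python3 - <<'E'
from h import *
print(delta((.488,.2496,.068)).round(2),monitor.get_obs()["eef_pos"])
s=viewer.camera("side"); cv2.imwrite("pics/side4.png",s)
cv2.imwrite("pics/crop5.png",cv2.resize(s[170:260,185:305],(800,600),interpolation=3))
E
```

```text
[0.01 0.   0.67] [0.48799263 0.24902249 0.10809734]
```

View pics/crop5.png

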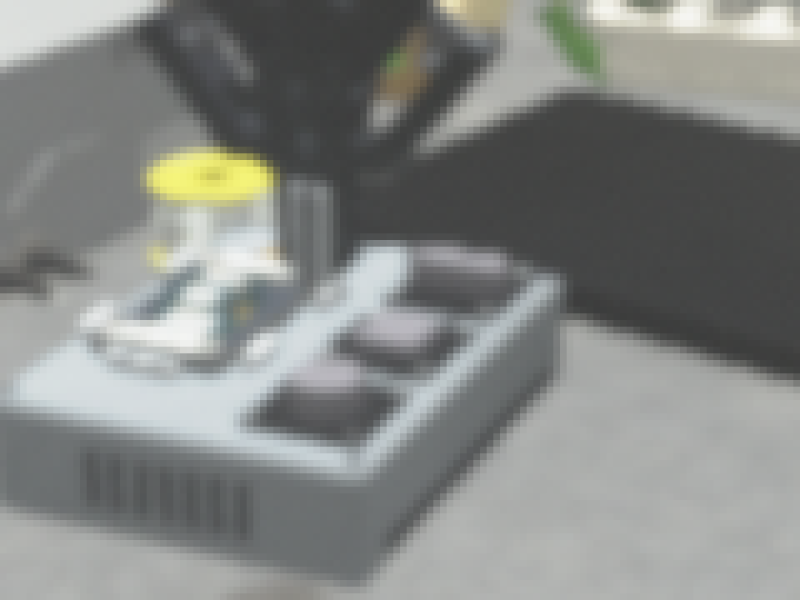

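The square cap now sits lower, and the tips at crop (310,280) are above the round cap at (327,375). I press and hold.

Call:
move_arm([
  [[0.01,-0.03,0.3],[0,0,0],0],
  [[0.01,-0.03,0.52],[0,0,0],0],
  [[0.01,-0.03,0.57],[0,0,0],0],
  [[0.01,-0.03,0.61],[0,0,0],0],
  [[0.01,-0.03,0.65],[0,0,0],0],
  [[0.01,-0.03,0.67],[0,0,0],0],
  [[0.01,-0.03,0.685],[0,0,0],0],
  [[0.01,-0.03,0.685],[0,0,0],0],
  [[0.01,-0.03,0.685],[0,0,0],0],
])

```text
time_s: 10.3
eef_pos: [0.486, 0.2496, 0.0679]
eef_rot: [0.0, 0.646, 0.763, -0.0]
wrist_force: [-5.6, -2.9, 12.7]
opening: 0.001
```

```bash
python3 - <<'E'
from m import *
o=monitor.get_obs(); print(o["eef_pos"],o["wrist_force"])
t=viewer.camera("top"); s=viewer.camera("side")
print(strip(t)[0])
f=lambda i,a,b,c,d: cv2.resize(i[a:b,c:d],(400,300),interpolation=3)
cv2.imwrite("pics/crop6.png",np.hstack([f(t,160,232,170,266),f(s,170,260,185,305)]))
E
```

```text
[0.48599961 0.24963033 0.06794887] [-5.59767084 -2.90279425 12.73038751]
(np.float64(388.32668254913636), np.float64(226.76980345443715))
```

View pics/crop6.png

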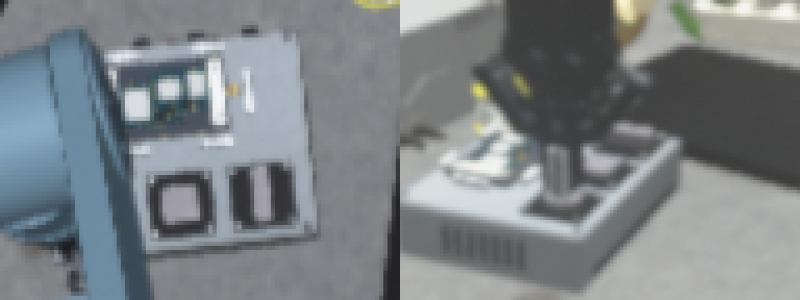

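The tips hold the round key down at crop (560,200), at 12.7 N with the tip at 60 mm. The square key is sunk, and the board and strip are in place. I hand in now.

```bash
python3 -c "
from h import *
print(workorder.hand_in())"
```

```text
the job is handed in; nothing more can be done
None
```

I did the three presses in the order asked and handed the job in at about 10.4 s, with the closed fingertips still holding the round key down.

- **Strip:** I pushed the rocker's raised half down until the fingertips met the strip's rim, at about 22 N. Pictures afterwards showed the rocker changed over, with the other half standing up. The strip shifted by about 1 mm at most.
- **Square key:** I pressed it to its stop, with the fingertips at 60 mm and up to 19 N. It sat lower in the picture after I lifted off.
- **Round key:** it is held at its stop with the fingertips at 60 mm and 12.7 N, against the spring's 5.4 N.
- **Other things:** the bar key was never touched, and the board shows in its place on the tester. I didn't check the solder spool, screwdriver or flux bottle closely at the end, but the arm came down only on the rocker and the two keys.

None of the last checks failed or disagreed. The round key was hidden by the fingers in the last picture, so that it is fully down rests on the fingertip height and the force. The rocker being fully on rests on the pictures and on having reached the rim.

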